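# Heater off, catch over, hold the vacuum lever

## Robot

A 6-joint arm with a two-finger parallel gripper is mounted at the origin on the work surface. World frame = base frame: x ahead of the robot, y to its left, z up, the work surface at z = 0. Lengths are in mm, angles in degrees, forces in N, time in s.
With the tool pointing down it reaches from about 350 to 975 mm from the base axis. Payload 4.9 kg.
Tool frame: the origin (TCP) lies at the very end of the fingers, on their centre line; the grasp point (between the pads) lies 19 mm behind it; z points along the fingers, y is the line along which they close (so a half turn about z gives the same grasp; the last joint's range is limited). The gripper opens to 85 mm and grips with 20 to 120 N. Pads are 22 mm wide; open, the fingers measure 114 mm over their backs; the gripper's body (76 mm by 85 mm) begins 54 mm behind the grasp point. The pads swing forward as they close: fully open they stand 13 mm farther back than shut.
Start: joints at [-70.359, 3.019, 92.412, -0, 84.569, -6.818], TCP at [278.467, -559.515, 202.504] pointing down, gripper open.
Joint ranges: [-172.51, 172.51], [-57.92, 126.97], [3.15, 148.05], [-58.71, 238.71], [5.1, 150.11], [-179.66, 179.66]. Speed limits (degrees/s): [147.25, 147.25, 180, 180, 180, 180].

## Interface

Orientations are given as a 3x3 rotation matrix whose columns are the frame's x, y, z axes.
In Python, from workcell import env, optics gives the robot as it stands. The module is installed in compiled form; this text tells all that it offers.
- The arm moves only by the shell command python3 -m creep 'ROWS' [OPENING]. ROWS is JSON, a list of rows, each an object with "offset": the shift along the tool's x, y, z in mm, a list of three; "angular": the turn, a rotation vector about the tool's x, y, z in degrees, a list of three. In form: [{"offset": [x, y, z], "angular": [rx, ry, rz]}, ...]. A call has exactly 5 rows; each row shifts and turns the commanded pose from where the row before left it, along the tool's axes as they then stand; what a row does not reach is not made up. A row lasts 1/10 s, in which the tool goes at most 50 mm and 8.59 degrees, less where a joint would pass 70% of its speed; a pose out of reach is approached as far as the arm can. A call is refused whole if a number of a shift passes 50 or a number of a turn 8.59, either way. A call with a gripper value outside its range is refused whole. OPENING is the finger opening in mm, from 0 to 85.4, set as the call begins (- or left out, the last holds). The fingers move at their own pace and stop on an object; the grip force is fixed at half the most. Time passes only in rows, so rows that do not move let the fingers close, or fill a call up. It gives the time, the measured TCP pose, the force, the opening and the grip force at its end, in the units of the state.
- env.state(): the state, without advancing time (a new reading comes with each control period).
- optics.camera(name): name is "side" or "top"; returns the picture (480x640x3 uint8, blue, green, red); there is no depth.
- optics.calibration(name): a dict with "fx", "fy", "cx", "cy" (pixels), "dist_coeffs" ([k1, k2, p1, p2, k3] as OpenCV has them; the pictures are not rectified), "extrinsics" (4x4, takes a point from camera to world coordinates). Camera axes: x right, y down, z forward; pixel columns grow to the right and rows downward; lengths in mm; the calibration is good to about 2 mm. A picture is of the moment at which its call begins. calibration takes no time and is no camera call.
- env.job_done(): hands the job in; it is judged then, once.
The state is a dict: "clock": time; "q": joint angles; "dq": joint speeds; "joint_torque": joint torques, N m; "tcp_pos": TCP position; "tool_rot": TCP orientation; "ft_force": force on the tool from outside, world axes, zero at the start; "ft_torque": the same for the moment, N m; "opening": finger opening in mm; "grip_force": force on a finger pad.
Only numpy, scipy, OpenCV 4.12 (cv2) and the standard library are available. Lean on these libraries where they do the work, as an engineer would, in place of code of your own. Each camera call takes 0.05 s, during which the arm holds its last target. There are 200 camera calls.

## Task

A plastic sheet has just been drawn over the face mould in the vacuum former: turn the heater dial fully anticlockwise to its off stop, then flip the red safety catch all the way over, and then pull the yellow-gripped vacuum lever that it guards all the way towards the front of the machine, to its stop. Hold the lever there in the gripper: it springs back if let go, so the job finishes with you still holding it at its stop, the dial off and the catch over. Leave the loose paint jar, brush, bottle, tape dispenser and plaster cast where they are.

Things in the scene. Friction and masses are not known exactly. Their poses are not given: they have to be found in the camera images.
- former: Grey vacuum former, fixed, its deck 70 mm above the table. Origin on the table under mid control deck, x to the machine's back, y left. It spans x -90 to 310, y -250 to 250 mm. From x = 90: sheet frame 16 mm and face mould 60 mm high above the deck. Heater and valve panel stand side by side on the deck, centres about 240 mm apart in y, either one on the left; both share the machine's yaw.
- heat_panel: Heater panel, fixed, a dark block 140 x 150 x 30 mm on the deck, origin at the centre of its underside, axes as the machine's. Orange ticks around the dial and one white tick (off) on the side facing the robot.
- heat_dial_grip (a point): Grip point on the vertical axis of the black heater dial, 37 mm above the panel's top, 7 mm below the top of the bar. The dial is a disc of radius 24 mm (its top 14 mm above the panel's) on a base of radius 36 mm; on the disc stands a bar grip 46 mm long, 14 mm thick, 30 mm high. The point turns with the dial; its x axis lies along the bar, the white mark at the bar's -x end.
- heat_dial (a joint): Angle of the heater dial, rad: 0 is off, the anticlockwise end stop (bar along the machine's x, white mark towards the front at the white tick); it grows clockwise seen from above, to 2.4. Stays where it is left; friction about 0.04 N m.
- valve_panel: Valve panel, fixed, a block with a white top, 140 x 160 x 30 mm on the deck, origin at the centre of its underside, axes as the machine's.
- vac_lever (a joint): Angle of the vacuum lever, rad: 0 at rest (leaning 0.35 rad to the back), 0.9 at its stop (leaning 0.55 rad to the front, towards the robot). A spring pulls it back to 0: about 2 N at the grip at the start, 6 N at the stop. While closed, the catch blocks it within about 0.1 to 0.2 rad.
- lever_grip (a point): Middle of the lever's yellow cylindrical grip bar, 16 mm in diameter, 80 mm long along the machine's y. The lever is an upright hoop: the bar is carried at both ends by 10 mm steel arms 80 mm apart, so its middle is free below; 110 mm from the pivot line. The point moves with the lever.
- lever_pivot (a point): Middle of the lever's pivot line, 12 mm above the valve panel's top; the line runs along the machine's y. The grip bar moves on an arc of 110 mm about it in the machine's x-z plane, at rest above and behind it, at the stop above and in front.
- catch (a joint): Angle of the red safety catch, rad: near 0 closed (thumb tab upright, blocking finger level in front of the lever's right arm), 1.3 fully over (tab lying to the machine's right, -y, almost level; blocking finger up and clear). Stays where it is left; friction about 0.05 N m, 1 to 2 N at the tab.
- catch_tab (a point): Middle of the top edge of the catch's red thumb tab: a paddle 24 mm wide along the machine's x, 8 mm thick, 48 mm high above its pivot line when closed. It stands in front of the lever, nearest the robot on the valve panel, with free space around it; push it from its left face to the right. The point moves with the tab.
- catch_pivot (a point): Point of the catch's pivot line straight under the closed tab, 30 mm above the valve panel's top; the line (a 10 mm red rod) runs along the machine's x. The tab swings about it towards the machine's right (-y) and down.
- paint_jar: Loose violet paint jar with a black cap, 34 mm across, 50 mm high, on the control deck between the two panels, towards the back; origin under its centre. Leave it.
- brush: Loose brush, 190 mm long, lying on the table left of the machine. Leave it.
- lotion: White bottle with a black cap, 64 mm across, 160 mm high, on the table at the right. Leave it.
- tape: Clear tape dispenser, 130 x 50 mm, 78 mm high, on the table at the left. Leave it.
- cast: Round plaster cast, 120 mm across, 34 mm high, on the table at the right. Leave it.

How it is judged:
By the outcome, as a careful person would: the job done as asked, in the order asked, and still so for the second after the job is handed in, while the arm keeps its last pose, push and grip.
It also fails if it takes over 72 s, if anything falls off the work surface, if the arm or the gripper's body presses on something with over 40 N, if the wrist force passes 120 N, or if a joint passes its speed limit or range.

## Working session

There is one attempt and no reset: what is moved stays moved. The work goes in short steps, Python scripts to look and compute and a shell command to move; the robot and the scene stay as the last step left them, time stands still between calls to the robot, and variables do not carry over. Pictures are saved under pics/ and viewed, at most 10 in all, crops included, and the job is handed in when it is done.

```bash
mkdir -p pics; python3 - <<'E'
from workcell import env, optics
import cv2
for n in ("side","top"):
    cv2.imwrite(f"pics/{n}0.png",optics.camera(n)); c=optics.calibration(n); print(n,c)
s=env.state(); print(s)
E
```

```text
side {'fx': 465.53630924931184, 'fy': 465.53630924931184, 'cx': 311.07876101810217, 'cy': 243.7405078246426, 'dist_coeffs': array([-0.06938885,  0.        ,  0.        ,  0.        ,  0.        ]), 'extrinsics': array([[-9.44626725e-01, -2.15172368e-01,  2.47752301e-01,
         1.34879698e+02],
       [-3.28127551e-01,  6.11187089e-01, -7.20265682e-01,
         9.17041110e+02],
       [ 3.55826511e-03, -7.61676568e-01, -6.47947640e-01,
         9.82555094e+02],
       [ 0.00000000e+00,  0.00000000e+00,  0.00000000e+00,
         1.00000000e+00]])}
top {'fx': 606.7777473050766, 'fy': 606.7777473050766, 'cx': 321.6743871122564, 'cy': 230.07042533417382, 'dist_coeffs': array([0.01766914, 0.        , 0.        , 0.        , 0.        ]), 'extrinsics': array([[ 2.38910860e-02, -9.97762515e-01,  6.24434144e-02,
         3.46446714e+02],
       [-9.99695977e-01, -2.42249098e-02, -4.59430993e-03,
        -9.41142610e+00],
       [ 6.09671632e-03, -6.23146672e-02, -9.98037931e-01,
         1.99265058e+03],
       [ 0.00000000e+00,  0.00000000e+00,  0.00000000e+00,
         1.00000000e+00]])}
{'clock': 0.1, 'q': array([-7.03584569e+01,  3.05602363e+00,  9.24862660e+01,  6.68292792e-04,
        8.45695068e+01, -6.81986841e+00]), 'dq': array([ 0.01298722, -0.13829211, -0.11291445, -0.02044593,  0.03250843,
        0.00284021]), 'joint_torque': array([-1.42670388e-04, -3.94907463e+01, -3.71362066e+01, -1.31678539e-04,
        3.96042349e-03, -2.08958141e-05]), 'tcp_pos': array([ 278.26817809, -558.9228787 ,  201.337177  ]), 'tool_rot': array([[ 8.95235247e-01,  4.45593354e-01, -6.44934989e-04],
       [ 4.45593755e-01, -8.95233385e-01,  1.84158510e-03],
       [ 2.43230749e-04, -1.93603090e-03, -9.99998096e-01]]), 'ft_force': array([-0.45957306,  0.19436251,  0.07834738]), 'ft_torque': array([-0.00742074, -0.00408033,  0.00574761]), 'grip_force': 0.0, 'opening': 85.69671693632552}
```

View pics/side0.png

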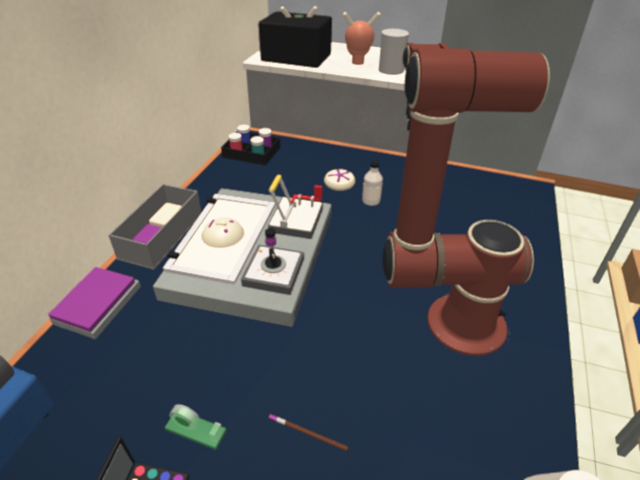

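View pics/top0.png

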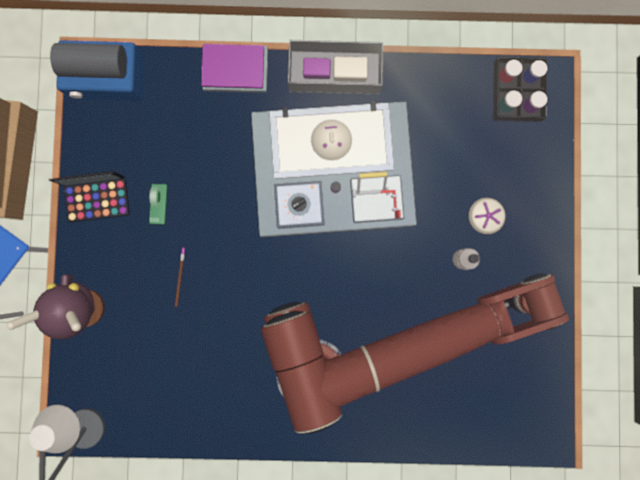

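The top view shows the machine at about (252–415, 103–236). The heater dial is at (299,204), on the left, and the valve panel is on the right with the yellow bar at (372,176) and the red catch at (397,205). Next I'll zoom in and measure.

```bash
cat > h.py <<'E'
import numpy as np, cv2
from workcell import env, optics
def ray(n,uv):
    c=optics.calibration(n); K=np.array([[c['fx'],0,c['cx']],[0,c['fy'],c['cy']],[0,0,1]])
    p=cv2.undistortPoints(np.array([[uv]],float),K,c['dist_coeffs'])[0,0]
    T=c['extrinsics']; return T[:3,3],T[:3,:3]@np.r_[p,1]
def onz(n,uv,z):
    o,d=ray(n,uv); return o+d*(z-o[2])/d[2]
def tri(ut,us):
    o,d=ray('top',ut); p,e=ray('side',us)
    s=np.linalg.lstsq(np.c_[d,-e],p-o,rcond=None)[0]; a=o+d*s[0]; b=p+e*s[1]
    return (a+b)/2, np.linalg.norm(a-b)
def proj(n,P):
    c=optics.calibration(n); K=np.array([[c['fx'],0,c['cx']],[0,c['fy'],c['cy']],[0,0,1]])
    T=np.linalg.inv(c['extrinsics']); return cv2.projectPoints(np.array([P],float),cv2.Rodrigues(T[:3,:3])[0],T[:3,3],K,c['dist_coeffs'])[0][0,0]
E
python3 - <<'E'
from h import *
t=cv2.imread('pics/top0.png'); s=cv2.imread('pics/side0.png')
a=cv2.resize(t[165:240,250:420],None,fx=4.5,fy=4.5,interpolation=cv2.INTER_CUBIC)
b=cv2.resize(s[165:300,215:345],None,fx=4.4,fy=4.4,interpolation=cv2.INTER_CUBIC)
cv2.imwrite('pics/topz.png',a); cv2.imwrite('pics/sidez.png',b); print(a.shape,b.shape)
def cc(n,im,m,roi):
    M=np.zeros(m.shape,np.uint8); x0,y0,x1,y1=roi; M[y0:y1,x0:x1]=m[y0:y1,x0:x1]
    k,l,st,ce=cv2.connectedComponentsWithStats(M)
    for i in range(1,k):
        if st[i,4]>6: print(n,ce[i].round(1),st[i])
for n,im,roi in(('top',t,(250,100,420,240)),('side',s,(155,165,345,320))):
    h=cv2.cvtColor(im,cv2.COLOR_BGR2HSV); H,S,V=cv2.split(h)
    print('yellow');cc(n,im,((H>18)&(H<35)&(S>110)&(V>120)).astype(np.uint8),roi)
    print('red');cc(n,im,(((H<6)|(H>174))&(S>150)&(V>90)).astype(np.uint8),roi)
    # machine outline: not navy
    print('violet');cc(n,im,((H>125)&(H<165)&(S>60)).astype(np.uint8),roi)
    if n=='top':
        m=((~((H>100)&(H<125)&(S>90)))).astype(np.uint8)
        M=np.zeros_like(m);M[98:245,240:430]=m[98:245,240:430]
        M=cv2.morphologyEx(M,cv2.MORPH_OPEN,np.ones((5,5)))
        c=max(cv2.findContours(M,0,1)[0],key=cv2.contourArea);r=cv2.minAreaRect(c);bx=cv2.boxPoints(r);print(r)
        for q in bx: print(q,onz('top',q,70).round(1))
E
```

```text
(338, 765, 3) (594, 572, 3)
yellow
top [375.5 174.7] [361 173  25   4  42]
red
violet
top [330.5 127. ] [326 127  10   1  10]
top [339.1 143.9] [338 143   3   3   8]
top [324.7 145. ] [324 144   3   3   7]
((340.0, 171.0), (146.0, 178.0), 90.0)
[251.  98.] [886.2 218.9  70. ]
[429.  98.] [ 900.8 -353.3   70. ]
[429. 244.] [ 430.7 -359.7   70. ]
[251. 244.] [417.1 204.5  70. ]
yellow
side [275.3 182.1] [269 175  13  16  97]
red
side [317.5 192.3] [314 185   8  16 115]
side [293.7 197.6] [291 194   7   9  27]
side [304.9 196.8] [301 195   9   4  29]
violet
side [338.8 174.3] [337 168   7  13  36]
side [313. 190.] [313 186   1   9   9]
side [322. 194.] [322 190   1   9   9]
side [210.8 223.1] [209 220   5   7   9]
side [156.8 228.7] [155 226   6   8  31]
side [270.5 240.7] [266 236  10  11  86]
```

View pics/topz.png

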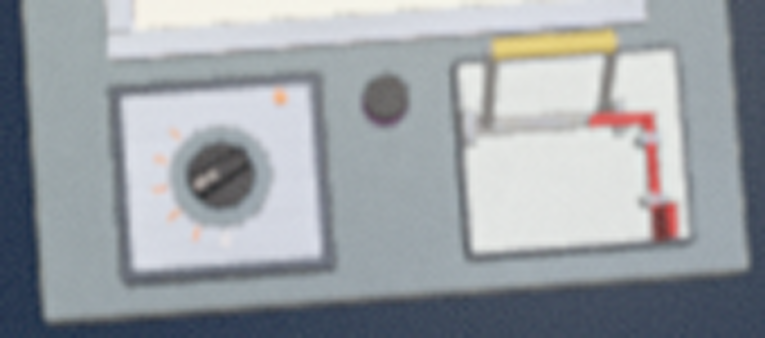

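View pics/sidez.png

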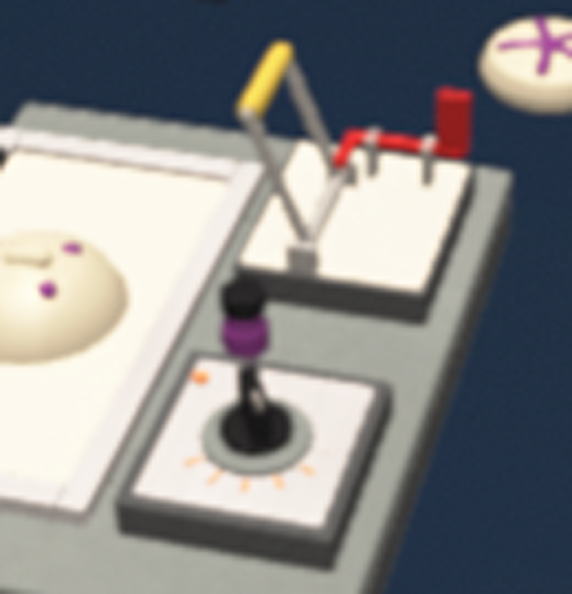

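The zoomed top view (scale 4.5) shows:
- The dial disc at (221,175), with its white mark to the left and slightly front, about 65° clockwise of off.
- The yellow bar at (555,44).
- The catch tab at (664,222), upright.
- The jar at (385,98), between the panels.

The side zoom (scale 4.4) shows the bar at (265,78) and the tab top at (455,92).

```bash
cat >> h.py <<'E'
T=lambda u,v:((u+.5)/4.5-.5+250,(v+.5)/4.5-.5+165)
S=lambda u,v:((u+.5)/4.4-.5+215,(v+.5)/4.4-.5+165)
E
python3 - <<'E'
from h import *
np.set_printoptions(precision=1,suppress=True)
fl,fr=onz('top',T(45,322),70),onz('top',T(749,270),70)
print('front',fl,fr,np.linalg.norm(fl-fr))
d=(fl-fr)/np.linalg.norm(fl-fr); print('yaw',np.degrees(np.arctan2(-d[0],d[1])))
for nm,cs in(('heat',[(110,88),(318,74),(334,268),(127,284)]),('valve',[(452,64),(678,47),(693,241),(467,258)])):
    q=np.array([onz('top',T(*c),100) for c in cs]); c=q.mean(0)
    print(nm,c,[np.linalg.norm(q[i]-q[(i+1)%4]) for i in range(4)],'yaws',[np.degrees(np.arctan2(e[0],-e[1]))for e in(q[1]-q[0],q[2]-q[3])])
print('dial base',onz('top',T(221,175),107),'disc side',tri(T(221,175),S(257,430)))
print('ends',onz('top',T(193,187),144),onz('top',T(250,158),144))
print('bar c',tri(T(555,44),S(265,78)),'L',tri(T(492,48),S(250,108)),'R',tri(T(616,40),S(283,48)))
print('tab top', tri(T(664,205),S(455,92)),onz('top',T(664,205),178), onz('top',T(664,222),155))
print('jar',onz('top',T(385,98),120),'pivots',onz('top',T(485,128),112),onz('top',T(608,115),112))
print('tab base rod',onz('top',T(655,190),130),onz('top',T(650,130),130))
E
```

```text
front [442.6 178.   70. ] [ 491.4 -317.7   70. ] 498.11084396171844
yaw 5.621835162915395
heat [544.2  54.8 100. ] [np.float64(145.38541747565608), np.float64(136.19650401039584), np.float64(144.16724403589083), np.float64(137.53419072196755)] yaws [np.float64(5.3024546795883305), np.float64(5.82560317211518)]
valve [ 568.4 -188.7  100. ] [np.float64(158.42759431082266), np.float64(136.29484944372157), np.float64(157.74653944417344), np.float64(136.2072560617239)] yaws [np.float64(5.735360989924037), np.float64(5.704752579831978)]
dial base [545.8  55.5 107. ] disc side (array([544.3,  55. , 107.7]), np.float64(3.018872689675204))
ends [533.2  73.1 144. ] [553.9  34.8 144. ]
bar c (array([ 624.4, -165.1,  218.2]), np.float64(2.401203938381032)) L (array([ 619.3, -124.1,  220.7]), np.float64(4.680720871030077)) R (array([ 627.8, -205.2,  217.8]), np.float64(2.9652282413628352))
tab top (array([ 519. , -244.3,  181.3]), np.float64(12.586969993024004)) [ 525.4 -243.1  178. ] [ 516.1 -246.2  155. ]
jar [600.5 -56.7 120. ] pivots [ 582.4 -126.6  112. ] [ 593.6 -211.7  112. ]
tab base rod [ 540.3 -242.9  130. ] [ 581.6 -238.8  130. ]
```

All measurements agree with the given sizes:
- The machine yaw is 5.6°.
- The dial is at (545,55), with its bar about 67° clockwise of off.
- The lever bar is at (624,-165,217) and its pivot at (587,-169,112).
- The tab is at (521,-244,178).

I'll move over the dial and turn the tool.

```bash

python3 -m creep '[{"offset":[25.6,-21.6,-10],"angular":[0,0,0]},{"offset":[25.6,-21.6,-10],"angular":[0,0,0]},{"offset":[25.6,-21.6,-10],"angular":[0,0,0]},{"offset":[25.6,-21.6,-10],"angular":[0,0,0]},{"offset":[25.6,-21.6,-10],"angular":[0,0,0]}]' 85 >/dev/null
python3 -m creep '[{"offset":[25.6,-21.6,0],"angular":[0,0,0]},{"offset":[25.6,-21.6,0],"angular":[0,0,0]},{"offset":[25.6,-21.6,0],"angular":[0,0,0]},{"offset":[25.6,-21.6,0],"angular":[0,0,0]},{"offset":[25.6,-21.6,0],"angular":[0,0,0]}]'
python3 -m creep '[{"offset":[25.6,-21.6,0],"angular":[0,0,0]},{"offset":[25.6,-21.6,0],"angular":[0,0,0]},{"offset":[25.6,-21.6,0],"angular":[0,0,0]},{"offset":[25.6,-21.6,0],"angular":[0,0,0]},{"offset":[25.6,-21.6,0],"angular":[0,0,0]}]' >/dev/null
python3 -m creep '[{"offset":[25.6,-21.6,0],"angular":[0,0,0]},{"offset":[25.6,-21.6,0],"angular":[0,0,0]},{"offset":[25.6,-21.6,0],"angular":[0,0,0]},{"offset":[25.6,-21.6,0],"angular":[0,0,0]},{"offset":[25.6,-21.6,0],"angular":[0,0,0]}]' >/dev/null
python3 -m creep '[{"offset":[0,0,0],"angular":[0,0,-6.2]},{"offset":[0,0,0],"angular":[0,0,-6.2]},{"offset":[0,0,0],"angular":[0,0,-6.2]},{"offset":[0,0,0],"angular":[0,0,-6.2]},{"offset":[0,0,0],"angular":[0,0,-6.2]}]' >/dev/null
python3 -m creep '[{"offset":[0,0,0],"angular":[0,0,-6.2]},{"offset":[0,0,0],"angular":[0,0,-6.2]},{"offset":[0,0,0],"angular":[0,0,-6.2]},{"offset":[0,0,0],"angular":[0,0,-6.2]},{"offset":[0,0,0],"angular":[0,0,-6.2]}]' >/dev/null
python3 -m creep '[{"offset":[0,0,0],"angular":[0,0,-6.2]},{"offset":[0,0,0],"angular":[0,0,-6.2]},{"offset":[0,0,0],"angular":[0,0,-6.2]},{"offset":[0,0,0],"angular":[0,0,-6.2]},{"offset":[0,0,0],"angular":[0,0,-6.2]}]' 
cat >> h.py <<'E'
np.set_printoptions(precision=1,suppress=True)
def need(P):
    s=env.state(); R=s['tool_rot']; print('t',s['clock'],'tcp',s['tcp_pos'],'yang',np.degrees(np.arctan2(R[1,1],R[0,1])).round(1),'z',R[:,2].round(3),'F',s['ft_force'],'M',s['ft_torque'].round(2),'op',round(s['opening'],1),'grip',round(s['grip_force'],1),'tool offset',R.T@(np.array(P)-s['tcp_pos']))
E
python3 -c "
from h import *
need([545,55,121])"
```

```text
clock: 1.1
tcp_pos: [411.5, -250.6, 252.0]
tool_rot: [[0.895, 0.445, -0.0], [0.445, -0.895, 0.0], [-0.0, -0.001, -1.0]]
ft_force: [1.0, 0.4, 0.4]
opening: 84.9
grip_force: 0.0
clock: 3.6
tcp_pos: [544.0, 55.4, 251.9]
tool_rot: [[-0.496, 0.869, -0.001], [0.869, 0.496, 0.0], [0.001, -0.001, -1.0]]
ft_force: [-0.7, 0.3, 0.8]
opening: 84.6
grip_force: 0.0
t 3.6 tcp [544.   55.4 251.9] yang 29.7 z [-0.  0. -1.] F [-0.7  0.3  0.8] M [ 0.  0. -0.] op 84.6 grip 0.0 tool offset [ -0.9   0.8 130.9]
```

```bash

python3 -m creep '[{"offset":[0,0,18],"angular":[0,0,0]},{"offset":[0,0,18],"angular":[0,0,0]},{"offset":[0,0,18],"angular":[0,0,0]},{"offset":[0,0,18],"angular":[0,0,0]},{"offset":[0,0,18],"angular":[0,0,0]}]' 50 >/dev/null
python3 -m creep '[{"offset":[0,0,10],"angular":[0,0,0]},{"offset":[0,0,10],"angular":[0,0,0]},{"offset":[0,0,10],"angular":[0,0,0]},{"offset":[0,0,10],"angular":[0,0,0]},{"offset":[0,0,0],"angular":[0,0,0]}]'
python3 -m creep '[{"offset":[0,0,0],"angular":[0,0,0]},{"offset":[0,0,0],"angular":[0,0,0]},{"offset":[0,0,0],"angular":[0,0,0]},{"offset":[0,0,0],"angular":[0,0,0]},{"offset":[0,0,0],"angular":[0,0,0]}]' 0 
python3 -m creep '[{"offset":[0,0,0],"angular":[0,0,0]},{"offset":[0,0,0],"angular":[0,0,0]},{"offset":[0,0,0],"angular":[0,0,0]},{"offset":[0,0,0],"angular":[0,0,0]},{"offset":[0,0,0],"angular":[0,0,0]}]' >/dev/null
python3 -c "
from h import *
need([545,55,121])"
```

```text
clock: 4.6
tcp_pos: [543.4, 55.4, 120.8]
tool_rot: [[-0.492, 0.871, -0.003], [0.871, 0.492, 0.0], [0.001, -0.002, -1.0]]
ft_force: [-0.6, 1.2, -0.8]
opening: 50.1
grip_force: 0.0
clock: 5.1
tcp_pos: [544.6, 55.4, 122.9]
tool_rot: [[-0.492, 0.871, 0.001], [0.871, 0.492, 0.0], [-0.0, 0.001, -1.0]]
ft_force: [-0.5, 0.0, -0.8]
opening: -0.3
grip_force: 0.0
t 5.6 tcp [544.3  55.4 122.5] yang 29.5 z [-0.  0. -1.] F [-0.7  0.2 -0.9] M [ 0.  0. -0.] op -0.1 grip 0.0 tool offset [-0.6  0.4  1.5]
```

```bash
python3 - <<'E'
from h import *
s=optics.camera('side'); t=optics.camera('top')
a=cv2.resize(s[165:300,215:345],None,fx=4.4,fy=4.4,interpolation=cv2.INTER_CUBIC)
print(proj('side',[544,55,121]),proj('top',[544,55,121]))
cv2.imwrite('pics/s2.png',a)
E
```

```text
[272.3 258.8] [298.7 203.6]
```

View pics/s2.png

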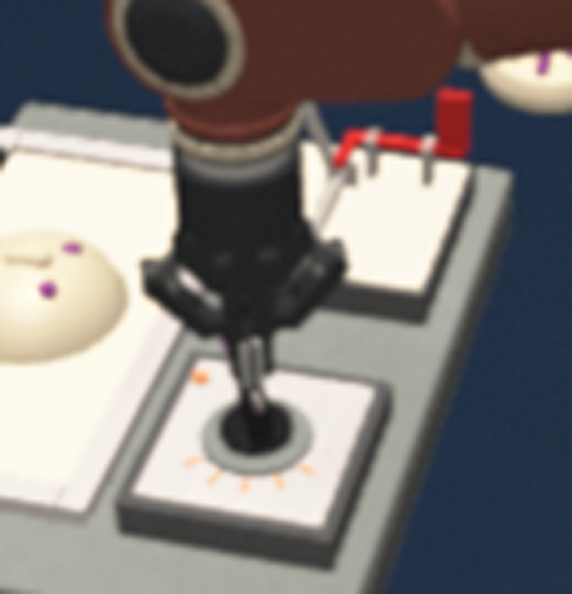

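The gripper is at the dial, but the opening reads 0, so nothing is gripped. I'll compare closer crops, before on the left and now on the right.

```bash
python3 - <<'E'
from h import *
s0=cv2.imread('pics/side0.png'); s=optics.camera('side'); 
c=lambda i:cv2.resize(i[225:280,250:295],None,fx=8.5,fy=8.5,interpolation=cv2.INTER_CUBIC)
cv2.imwrite('pics/s3.png',np.hstack([c(s0),c(s)]))
for z in (100,114,144): print(z,(proj('side',[545,55,z])-[250,225])*8.5)
print(env.state()['opening'],env.state()['grip_force'])
E
```

```text
100 [190.1 333.8]
114 [188.  302.2]
144 [183.2 233. ]
-0.016402983959239198 0.0
```

View pics/s3.png

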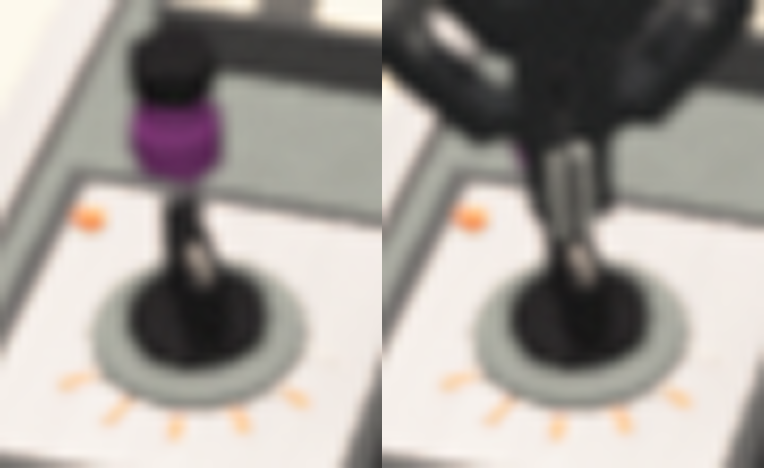

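```bash
python3 - <<'E'
from h import *
f=lambda P:((proj('side',P)-[250,225])*8.5)
C=np.array([544,55]);u=np.array([.475,-.88]);v=np.array([.88,.475])
for z in(114,144):
  for a in(-23,23):
    for b in(-7,7): print('bar',z,a,b,f([*(C+a*u+b*v),z]))
R=env.state()['tool_rot'];p=env.state()['tcp_pos']
for z in(0,-22,-45):
  for y in(-15,15):
    for x in(-11,11): print('fing',z,y,x,f(p+R@[x,y,z])+[382,0])
E
```

```text
bar 114 -23 -7 [219.6 348.4]
bar 114 -23 7 [176.  353.1]
bar 114 23 -7 [205.2 254.1]
bar 114 23 7 [162.8 258.5]
bar 144 -23 -7 [215.2 279. ]
bar 144 -23 7 [171.  283.7]
bar 144 23 -7 [200.7 185.1]
bar 144 23 7 [157.7 189.5]
fing 0 -15 -11 [611.9 256.3]
fing 0 -15 11 [620.4 301.2]
fing 0 15 -11 [520.2 267.1]
fing 0 15 11 [527.6 312.2]
fing -22 -15 -11 [608.9 205.4]
fing -22 -15 11 [617.4 250.1]
fing -22 15 -11 [516.2 216.1]
fing -22 15 11 [523.5 261.1]
fing -45 -15 -11 [605.7 151. ]
fing -45 -15 11 [614.3 195.5]
fing -45 15 -11 [511.9 161.7]
fing -45 15 11 [519.2 206.5]
```

The fingers seem to end at or above the bar top. I'll open to 40 mm and look again.

```bash

python3 -m creep '[{"offset":[0,0,0],"angular":[0,0,0]},{"offset":[0,0,0],"angular":[0,0,0]},{"offset":[0,0,0],"angular":[0,0,0]},{"offset":[0,0,0],"angular":[0,0,0]},{"offset":[0,0,0],"angular":[0,0,0]}]' 45 
python3 - <<'E'
from h import *
s=optics.camera('side'); t=optics.camera('top')
c=cv2.resize(s[215:285,240:305],None,fx=6,fy=6,interpolation=cv2.INTER_CUBIC)
d=cv2.resize(t[170:240,265:330],None,fx=6,fy=6,interpolation=cv2.INTER_CUBIC)
cv2.imwrite('pics/s4.png',np.hstack([c,d]))
R=env.state()['tool_rot'];p=env.state()['tcp_pos']
for z in(0,-22):
  for y in(-22,22):
    for x in(-11,11): print('fing',z,y,x,(proj('side',p+R@[x,y,z])-[240,215])*6)
E
```

```text
clock: 6.25
tcp_pos: [544.3, 55.4, 122.5]
tool_rot: [[-0.492, 0.871, -0.0], [0.871, 0.492, -0.0], [-0.0, -0.0, -1.0]]
ft_force: [-0.2, 0.7, 1.1]
opening: 45.2
grip_force: 0.0
fing 0 -22 -11 [237.3 239.1]
fing 0 -22 11 [243.4 270.7]
fing 0 22 -11 [142.4 250.2]
fing 0 22 11 [147.4 282.1]
fing -22 -22 -11 [235.3 203.2]
fing -22 -22 11 [241.5 234.7]
fing -22 22 -11 [139.4 214.2]
fing -22 22 11 [144.4 246. ]
```

View pics/s4.png

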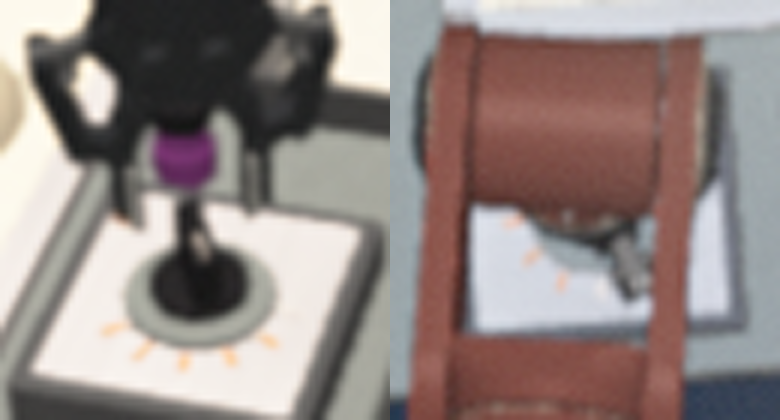

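The side view shows the open fingertips at (135,222) and (255,210), about 20–27 mm higher than the reported TCP implies. The lateral position is right. I'll feel downward in small steps and watch the force.

```bash

python3 -m creep '[{"offset":[0,0,1],"angular":[0,0,0]},{"offset":[0,0,1],"angular":[0,0,0]},{"offset":[0,0,1],"angular":[0,0,0]},{"offset":[0,0,1],"angular":[0,0,0]},{"offset":[0,0,1],"angular":[0,0,0]}]' | egrep 'tcp|force'
python3 -m creep '[{"offset":[0,0,1],"angular":[0,0,0]},{"offset":[0,0,1],"angular":[0,0,0]},{"offset":[0,0,1],"angular":[0,0,0]},{"offset":[0,0,1],"angular":[0,0,0]},{"offset":[0,0,1],"angular":[0,0,0]}]' | egrep 'tcp|force'
```

```text
tcp_pos: [544.3, 55.3, 117.4]
ft_force: [-0.4, -0.5, -0.0]
grip_force: 0.0
tcp_pos: [544.4, 55.4, 112.4]
ft_force: [-0.2, 0.2, -1.1]
grip_force: 0.0
```

```bash

python3 -m creep '[{"offset":[0,0,1],"angular":[0,0,0]},{"offset":[0,0,1],"angular":[0,0,0]},{"offset":[0,0,1],"angular":[0,0,0]},{"offset":[0,0,1],"angular":[0,0,0]},{"offset":[0,0,1],"angular":[0,0,0]}]' | egrep 'tcp|force'
python3 -m creep '[{"offset":[0,0,0],"angular":[0,0,0]},{"offset":[0,0,0],"angular":[0,0,0]},{"offset":[0,0,0],"angular":[0,0,0]},{"offset":[0,0,0],"angular":[0,0,0]},{"offset":[0,0,0],"angular":[0,0,0]}]' 0 
python3 - <<'E'
from h import *
s=optics.camera('side')
cv2.imwrite('pics/s5.png',cv2.resize(s[205:285,235:310],None,fx=6,fy=6,interpolation=cv2.INTER_CUBIC))
E
```

```text
tcp_pos: [544.4, 55.4, 107.4]
ft_force: [-0.3, -0.4, 0.4]
grip_force: 0.0
clock: 8.35
tcp_pos: [544.0, 55.2, 107.7]
tool_rot: [[-0.492, 0.871, -0.001], [0.871, 0.492, -0.0], [0.0, -0.001, -1.0]]
ft_force: [-4.2, -2.2, 4.5]
opening: 12.1
grip_force: 61.1
```

The bar is now gripped: opening 12 mm, 61 N. So the real fingertips sit about 22–25 mm above the reported TCP, and I'll carry that offset forward. Next I'll turn the dial anticlockwise.

```bash

python3 -m creep '[{"offset":[0,0,0],"angular":[0,0,-4]},{"offset":[0,0,0],"angular":[0,0,-4]},{"offset":[0,0,0],"angular":[0,0,-4]},{"offset":[0,0,0],"angular":[0,0,-4]},{"offset":[0,0,0],"angular":[0,0,-4]}]' | egrep 'force|open'
python3 -m creep '[{"offset":[0,0,0],"angular":[0,0,-4]},{"offset":[0,0,0],"angular":[0,0,-4]},{"offset":[0,0,0],"angular":[0,0,-4]},{"offset":[0,0,0],"angular":[0,0,-4]},{"offset":[0,0,0],"angular":[0,0,-4]}]' | egrep 'force|open'
python3 -m creep '[{"offset":[0,0,0],"angular":[0,0,-4]},{"offset":[0,0,0],"angular":[0,0,-4]},{"offset":[0,0,0],"angular":[0,0,-4]},{"offset":[0,0,0],"angular":[0,0,-4]},{"offset":[0,0,0],"angular":[0,0,-4]}]' | egrep 'force|open'
python3 -c "
from h import *
need([545,55,107])"
```

```text
ft_force: [-5.9, -2.8, 5.0]
opening: 11.8
grip_force: 61.2
ft_force: [-6.7, -3.3, 4.8]
opening: 11.6
grip_force: 61.3
ft_force: [-6.7, -3.6, 5.2]
opening: 11.8
grip_force: 61.3
t 9.9 tcp [543.5  54.4 107.7] yang 89.6 z [-0. -0. -1.] F [-6.7 -3.6  5.2] M [-0.7  1.  -0.1] op 11.8 grip 61.3 tool offset [-1.5  0.6  0.7]
```

View pics/s5.png

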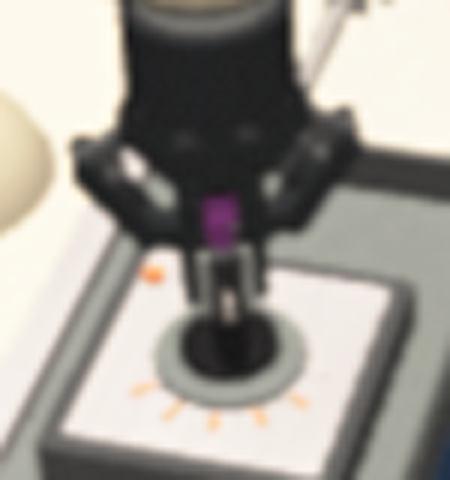

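The picture shows the pads on both sides of the bar at (225,285). I'll continue gently to the off stop.

```bash

python3 -m creep '[{"offset":[0,0,0],"angular":[0,0,-1]},{"offset":[0,0,0],"angular":[0,0,-1]},{"offset":[0,0,0],"angular":[0,0,-1]},{"offset":[0,0,0],"angular":[0,0,-1]},{"offset":[0,0,0],"angular":[0,0,-1]}]' >/dev/null
python3 -c "
from h import *
need([545,55,107])"
python3 -m creep '[{"offset":[0,0,0],"angular":[0,0,-1]},{"offset":[0,0,0],"angular":[0,0,-1]},{"offset":[0,0,0],"angular":[0,0,-1]},{"offset":[0,0,0],"angular":[0,0,-1]},{"offset":[0,0,0],"angular":[0,0,0]}]' >/dev/null
python3 -c "
from h import *
need([545,55,107])"
```

```text
t 10.4 tcp [543.5  54.3 107.7] yang 94.5 z [-0. -0. -1.] F [-7.1 -5.   6.1] M [-0.7  1.1 -0.1] op 11.7 grip 61.3 tool offset [-1.5  0.6  0.7]
t 10.9 tcp [543.5  54.3 107.7] yang 98.3 z [-0. -0. -1.] F [-5.9 -3.9  4.3] M [-0.7  1.1 -1.1] op 11.9 grip 63.1 tool offset [-1.6  0.4  0.7]
```

The torque shows the stop is reached. I'll release, lift and check the dial.

```bash

python3 -m creep '[{"offset":[0,0,0],"angular":[0,0,0]},{"offset":[0,0,0],"angular":[0,0,0]},{"offset":[0,0,0],"angular":[0,0,0]},{"offset":[0,0,0],"angular":[0,0,0]},{"offset":[0,0,0],"angular":[0,0,0]}]' 50 | egrep 'force|open'
python3 -m creep '[{"offset":[0,0,-10],"angular":[0,0,0]},{"offset":[0,0,-20],"angular":[0,0,0]},{"offset":[0,0,-30],"angular":[0,0,0]},{"offset":[0,0,-35],"angular":[0,0,0]},{"offset":[0,0,-35],"angular":[0,0,2.8]}]' >/dev/null
python3 -m creep '[{"offset":[0,-30,0],"angular":[0,0,0]},{"offset":[0,-45,0],"angular":[0,0,0]},{"offset":[0,-45,0],"angular":[0,0,0]},{"offset":[0,-45,0],"angular":[0,0,0]},{"offset":[0,-45,0],"angular":[0,0,0]}]' 0 >/dev/null
python3 - <<'E'
from h import *
need([517,-212,140])
t=optics.camera('top'); s=optics.camera('side')
c=cv2.resize(t[180:230,265:335],None,fx=5,fy=5,interpolation=cv2.INTER_CUBIC)
d=cv2.resize(s[155:280,230:330],None,fx=4,fy=4,interpolation=cv2.INTER_CUBIC)
c=cv2.copyMakeBorder(c,0,d.shape[0]-c.shape[0],0,0,cv2.BORDER_CONSTANT)
cv2.imwrite('pics/d6.png',np.hstack([c,d]))
E
```

```text
ft_force: [0.1, -0.2, -0.3]
opening: 49.9
grip_force: 0.0
t 12.4 tcp [ 565.2 -155.3  238.6] yang 95.7 z [ 0. -0. -1.] F [ 0.9 -0.   0. ] M [-0.  0.  0.] op 0.0 grip 0.0 tool offset [ 53.7 -51.6  98.6]
```

View pics/d6.png

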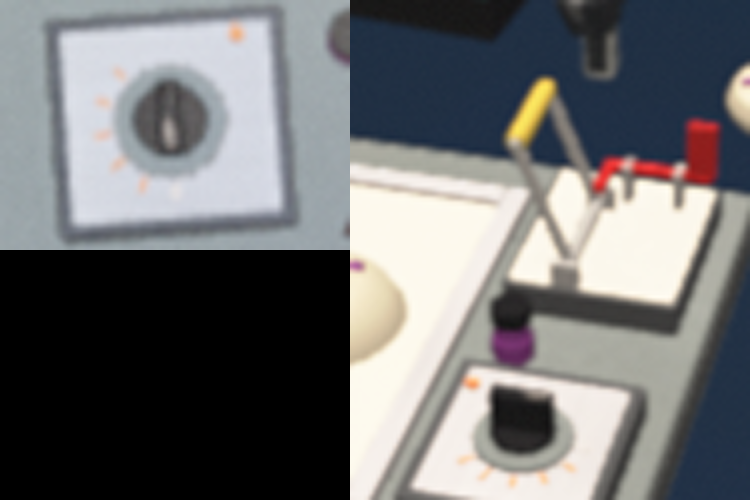

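The dial is off, with its mark at the white tick. The clear view of the closed fingertip at side-crop (600,78) lets me calibrate the tip offset.

```bash
python3 - <<'E'
from h import *
p=env.state()['tcp_pos'];R=env.state()['tool_rot']
for z in(238.6,255,260,265,270): print(z,[(proj('side',[p[0]+a*R[0,0],p[1]+a*R[1,0],z])) for a in(-11,0,11)])
s=optics.camera('side')[160:180,285:302]; g=cv2.cvtColor(s,cv2.COLOR_BGR2HSV)
print(g[...,1]);
E
```

```text
238.6 [array([288.3, 180.8]), array([291.9, 181.3]), array([295.5, 181.8])]
255 [array([288.2, 176. ]), array([291.8, 176.5]), array([295.4, 177. ])]
260 [array([288.1, 174.5]), array([291.8, 175. ]), array([295.4, 175.5])]
265 [array([288.1, 173.1]), array([291.7, 173.6]), array([295.4, 174. ])]
270 [array([288. , 171.6]), array([291.7, 172.1]), array([295.3, 172.6])]
[[  6   5   0   7   8   9  24  16   8  15  21  64 107 126 135 131 137]
 [  8   7  13   7  15  16   8   8   8   7  35  70 121 133 135 133 133]
 [ 15   7  14  13   7  21   8   8  14   0  10  52 113 135 128 133 133]
 [ 57  27  24  13   7  15   8   8   0  13  11  29 101 133 131 133 133]
 [110  85  53  20  13   8   8   0  13  20  16  13  96 137 131 133 133]
 [121 104  50  11   6   8   8   6  17  20  17  13  92 135 135 129 133]
 [135  98  41  10   5   7   7   6  14  20  19  13 101 133 129 133 133]
 [135 106  40   7   5   6   6   6  15  21  17  10  92 137 128 135 129]
 [139 104  45  13  10   7   7   0  12  21  17   9  96 141 133 139 135]
 [135 111  58  27  16  14   7   0  12  21  18  10  98 137 133 133 128]
 [137 115  74  43  16   0   7   6  11  18  20   9  92 133 135 137 137]
 [137 118  70  42  16   7   7   0  12  19  20  16  98 139 133 135 129]
 [131 118  74  34   4  10   6   6  12  21  16  27 113 133 133 129 137]
 [129 124  92  36   0   7   4   8  13  15   5  50 122 135 133 133 131]
 [133 133 116  70  33  22  16   9   3   5  21  86 133 133 133 129 135]
 [133 133 129 116  96  75  56  41  37  47  71 118 133 129 129 129 133]
 [137 137 133 133 135 126 115 106 103 115 124 133 139 131 129 131 131]
 [135 133 137 135 135 135 133 137 137 137 135 133 129 129 133 135 133]
 [133 135 135 137 139 135 139 139 133 135 133 135 133 133 129 131 133]
 [139 133 135 135 133 135 135 135 137 137 135 137 135 135 135 131 128]]
```

The tip offset is D ≈ 25 mm (true tip z = reported + 25). Next I'll move to the left of the tab and descend.

```bash

python3 -m creep '[{"offset":[26,-26,0],"angular":[0,0,0]},{"offset":[26,-26,0],"angular":[0,0,0]},{"offset":[0,0,20],"angular":[0,0,0]},{"offset":[0,0,30],"angular":[0,0,0]},{"offset":[0,0,20],"angular":[0,0,0]}]' >/dev/null
python3 -m creep '[{"offset":[0,0,15],"angular":[0,0,0]},{"offset":[0,0,15],"angular":[0,0,0]},{"offset":[0,0,0],"angular":[0,0,0]},{"offset":[0,0,0],"angular":[0,0,0]},{"offset":[0,0,0],"angular":[0,0,0]}]' >/dev/null
python3 -c "
from h import *
need([519,-232,135])"
python3 -m creep '[{"offset":[0,-3,0],"angular":[0,0,0]},{"offset":[0,-3,0],"angular":[0,0,0]},{"offset":[0,-3,0],"angular":[0,0,0]},{"offset":[0,-3,0],"angular":[0,0,0]},{"offset":[0,-3,0],"angular":[0,0,0]}]' | egrep 'tcp|ft_f'
python3 -m creep '[{"offset":[0,-3,0],"angular":[0,0,0]},{"offset":[0,-3,0],"angular":[0,0,0]},{"offset":[0,-3,0],"angular":[0,0,0]},{"offset":[0,-3,0],"angular":[0,0,0]},{"offset":[0,-3,0],"angular":[0,0,0]}]' | egrep 'tcp|ft_f'
```

```text
t 13.55 tcp [ 519.4 -210.8  139. ] yang 95.7 z [ 0. -0. -1.] F [-0.5  0.   0. ] M [ 0. -0. -0.] op 0.2 grip 0.0 tool offset [  2.5 -21.1   4. ]
tcp_pos: [519.9, -225.8, 137.5]
ft_force: [0.3, -0.2, -0.1]
tcp_pos: [521.3, -240.2, 137.2]
ft_force: [-0.2, 0.8, -1.3]
```

```bash

python3 -m creep '[{"offset":[0,-3,1],"angular":[0,0,0]},{"offset":[0,-3,1],"angular":[0,0,0]},{"offset":[0,-3,1],"angular":[0,0,0]},{"offset":[0,-3,1],"angular":[0,0,0]},{"offset":[0,-3,1],"angular":[0,0,0]}]' | egrep 'tcp|ft_f'
python3 -m creep '[{"offset":[0,-3,2],"angular":[0,0,0]},{"offset":[0,-3,2],"angular":[0,0,0]},{"offset":[0,-3,2],"angular":[0,0,0]},{"offset":[0,-3,2],"angular":[0,0,0]},{"offset":[0,-3,2],"angular":[0,0,0]}]' | egrep 'tcp|ft_f'
python3 - <<'E'
from h import *
for n,(x0,y0,x1,y1) in(('top',(330,165,420,240)),('side',(270,150,345,220))):
    im=optics.camera(n); h=cv2.cvtColor(im[y0:y1,x0:x1],cv2.COLOR_BGR2HSV);H,S,V=cv2.split(h)
    m=(((H<6)|(H>174))&(S>150)&(V>70)).astype(np.uint8)
    k,l,st,ce=cv2.connectedComponentsWithStats(m)
    for i in range(1,k):
        if st[i,4]>5: print(n,ce[i]+[x0,y0],st[i]+[x0,y0,0,0,0])
E
```

```text
tcp_pos: [522.8, -255.3, 132.2]
ft_force: [0.6, 1.5, 0.1]
tcp_pos: [524.5, -270.5, 122.4]
ft_force: [-0.3, 1.7, 0.9]
top [398.4 216.2] [396 215   6   3  12]
side [318.9 194.1] [314 186  11  15  97]
side [294.3 192.7] [292 189   6   9  31]
side [305.  196.8] [301 195   9   5  30]
```

```bash

python3 -m creep '[{"offset":[0,-1,1],"angular":[0,0,0]},{"offset":[0,-1,1],"angular":[0,0,0]},{"offset":[0,-1,1],"angular":[0,0,0]},{"offset":[0,-1,1],"angular":[0,0,0]},{"offset":[0,-1,1],"angular":[0,0,0]}]' | egrep 'tcp|ft_f'
python3 -m creep '[{"offset":[0,-1,1],"angular":[0,0,0]},{"offset":[0,-1,1],"angular":[0,0,0]},{"offset":[0,-1,1],"angular":[0,0,0]},{"offset":[0,0,0],"angular":[0,0,0]},{"offset":[0,0,0],"angular":[0,0,0]}]' | egrep 'tcp|ft_f'
```

```text
tcp_pos: [524.9, -275.2, 117.5]
ft_force: [-0.1, 0.4, 0.9]
tcp_pos: [525.3, -277.3, 115.4]
ft_force: [-2.4, 5.5, 6.1]
```

```bash

python3 -m creep '[{"offset":[0,0,1],"angular":[0,0,0]},{"offset":[0,0,1],"angular":[0,0,0]},{"offset":[0,0,0],"angular":[0,0,0]},{"offset":[0,0,0],"angular":[0,0,0]},{"offset":[0,0,0],"angular":[0,0,0]}]' | egrep 'tcp|ft_f'
python3 -m creep '[{"offset":[0,0,-10],"angular":[0,0,0]},{"offset":[0,2,-30],"angular":[0,0,0]},{"offset":[0,10,-40],"angular":[0,0,0]},{"offset":[0,25,-40],"angular":[0,0,0]},{"offset":[0,25,-10],"angular":[0,0,0]}]' 85 | egrep 'tcp|ft_f'
python3 - <<'E'
from h import *
t=optics.camera('top'); s=optics.camera('side')
c=cv2.resize(t[160:240,340:425],None,fx=4.4,fy=4.4,interpolation=cv2.INTER_CUBIC)
d=cv2.resize(s[150:230,260:345],None,fx=4.4,fy=4.4,interpolation=cv2.INTER_CUBIC)
cv2.imwrite('pics/c7.png',np.hstack([c,d]))
need([624.4,-165.1,237])
E
```

```text
tcp_pos: [525.4, -277.6, 115.0]
ft_force: [-4.1, 6.2, 12.1]
tcp_pos: [521.1, -218.0, 248.9]
ft_force: [0.2, 0.8, -0.4]
t 17.75 tcp [ 520.5 -215.8  246.4] yang 95.8 z [ 0. -0. -1.] F [-0.2 -1.2 -0.7] M [ 0. -0. -0.] op 84.4 grip 0.0 tool offset [-108.4   40.     9.9]
```

View pics/c7.png

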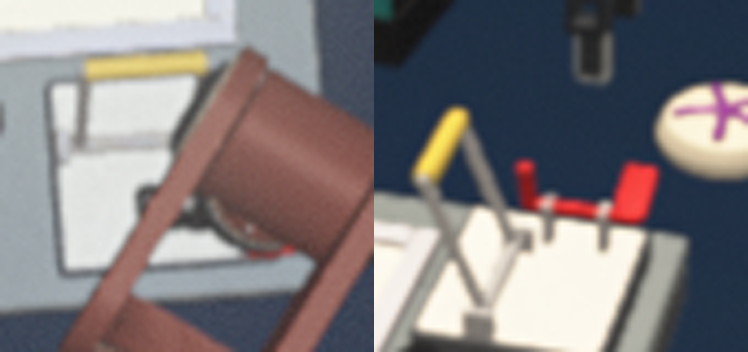

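The catch is fully over. In the right-hand crop the blocking finger is up at (525,170) and the tab lies to the right at (640,185). Now I'll turn the tool 90° and go above the lever bar.

```bash

python3 -m creep '[{"offset":[0,0,0],"angular":[0,0,6]},{"offset":[0,0,0],"angular":[0,0,6]},{"offset":[0,0,0],"angular":[0,0,6]},{"offset":[0,0,0],"angular":[0,0,6]},{"offset":[0,0,0],"angular":[0,0,6]}]' 85 >/dev/null
python3 -m creep '[{"offset":[0,0,0],"angular":[0,0,6]},{"offset":[0,0,0],"angular":[0,0,6]},{"offset":[0,0,0],"angular":[0,0,6]},{"offset":[0,0,0],"angular":[0,0,6]},{"offset":[0,0,0],"angular":[0,0,6]}]' >/dev/null
python3 -m creep '[{"offset":[0,0,0],"angular":[0,0,6]},{"offset":[0,0,0],"angular":[0,0,6]},{"offset":[0,0,0],"angular":[0,0,6]},{"offset":[0,0,0],"angular":[0,0,6]},{"offset":[0,0,0],"angular":[0,0,6]}]' >/dev/null
python3 -m creep '[{"offset":[10,27,0],"angular":[0,0,0]},{"offset":[10,27,0],"angular":[0,0,0]},{"offset":[10,27,0],"angular":[0,0,0]},{"offset":[10,27,0],"angular":[0,0,0]},{"offset":[0,0,0],"angular":[0,0,0]}]' | egrep 'ft_f'
python3 - <<'E'
from h import *
need([624.4,-165.1,172])
print('tab end exp',proj('side',[525.5,-290,143]),proj('side',[525.5+12,-289,145]),proj('side',[513,-291,143]))
im=optics.camera('side');h=cv2.cvtColor(im,cv2.COLOR_BGR2HSV);H,S,V=cv2.split(h)
m=(((H<6)|(H>174))&(S>150)&(V>70)).astype(np.uint8); m[:,:280]=0;m[:,345:]=0;m[:170]=0;m[215:]=0
k,l,st,ce=cv2.connectedComponentsWithStats(m)
for i in range(1,k):
    if st[i,4]>5: print(ce[i],st[i])
y=((H>18)&(H<35)&(S>110)&(V>120)); y[:165]=0;y[200:]=0;y[:,:255]=0;y[:,300:]=0
v,u=np.nonzero(y);print('bar side',u.mean(),v.mean(),len(u),'exp',proj('side',[624.4,-165.1,216]))
E
```

```text
ft_force: [-1.1, -0.6, 0.3]
t 19.75 tcp [ 624.  -165.4  240.3] yang 5.8 z [-0.  0. -1.] F [-1.1 -0.6  0.3] M [-0.1 -0.1  0. ] op 85.4 grip 0.0 tool offset [ 0.2  0.5 68.3]
tab end exp [318.5 187.6] [314.9 186.6] [322.3 188.2]
[294.4 191.6] [292 186   6  12  37]
[318.8 193.5] [314 187  11  14 110]
[305.1 196.8] [301 195   9   5  30]
bar side 275.2083333333333 182.20833333333334 96 exp [274.5 182.9]
```

```bash

python3 -m creep '[{"offset":[0,0,10],"angular":[0,0,0]},{"offset":[0,0,10],"angular":[0,0,0]},{"offset":[0,0,10],"angular":[0,0,0]},{"offset":[0,0,8],"angular":[0,0,0]},{"offset":[0,0,8],"angular":[0,0,0]}]' | egrep 'tcp|ft_f'
python3 -m creep '[{"offset":[0,0,6],"angular":[0,0,0]},{"offset":[0,0,6],"angular":[0,0,0]},{"offset":[0,0,5],"angular":[0,0,0]},{"offset":[0,0,5],"angular":[0,0,0]},{"offset":[0,0,0],"angular":[0,0,0]}]' | egrep 'tcp|ft_f'
python3 -m creep '[{"offset":[0,0,0],"angular":[0,0,0]},{"offset":[0,0,0],"angular":[0,0,0]},{"offset":[0,0,0],"angular":[0,0,0]},{"offset":[0,0,0],"angular":[0,0,0]},{"offset":[0,0,0],"angular":[0,0,0]}]' 0 
python3 -m creep '[{"offset":[0,0,0],"angular":[0,0,0]},{"offset":[0,0,0],"angular":[0,0,0]},{"offset":[0,0,0],"angular":[0,0,0]},{"offset":[0,0,0],"angular":[0,0,0]},{"offset":[0,0,0],"angular":[0,0,0]}]' | egrep 'tcp|force|open'
```

```text
tcp_pos: [622.0, -166.2, 195.4]
ft_force: [-0.7, -0.1, -0.4]
tcp_pos: [622.2, -165.8, 173.6]
ft_force: [0.4, 0.4, -0.2]
clock: 21.3
tcp_pos: [623.2, -166.0, 175.0]
tool_rot: [[-0.099, 0.995, 0.002], [0.995, 0.099, -0.0], [-0.0, 0.002, -1.0]]
ft_force: [0.1, 0.5, -4.3]
opening: 13.8
grip_force: 58.7
tcp_pos: [623.1, -166.0, 175.0]
ft_force: [3.2, 1.1, 1.1]
opening: 14.1
grip_force: 58.6
```

The bar is gripped: opening 14 mm, which reads about 2 mm low as it did on the dial, and 59 N. Now I'll pull along the arc.

```bash

python3 -m creep '[{"offset":[0,-3.1,-1],"angular":[0,0,0]},{"offset":[0,-3.2,-1],"angular":[0,0,0]},{"offset":[0,-3.2,-0.9],"angular":[0,0,0]},{"offset":[0,-3.2,-0.8],"angular":[0,0,0]},{"offset":[0,-3.2,-0.8],"angular":[0,0,0]}]' | egrep 'tcp|ft_f|open'
python3 -m creep '[{"offset":[0,-3.3,-0.6],"angular":[0,0,0]},{"offset":[0,-3.3,-0.5],"angular":[0,0,0]},{"offset":[0,-3.3,-0.4],"angular":[0,0,0]},{"offset":[0,-3.3,-0.3],"angular":[0,0,0]},{"offset":[0,-3.2,-0.2],"angular":[0,0,0]}]' | egrep 'tcp|ft_f|open'
python3 -c "
from h import *
need([587-5.5+11,-169,220-44])"
```

```text
tcp_pos: [608.1, -167.5, 180.1]
ft_force: [6.9, 0.4, 1.3]
opening: 13.8
tcp_pos: [593.0, -169.0, 182.8]
ft_force: [9.8, 1.5, 1.1]
opening: 13.8
t 22.8 tcp [ 593.  -169.   182.8] yang 5.7 z [ 0. -0. -1.] F [9.8 1.5 1.1] M [ 0.3 -2.3 -0. ] op 13.8 grip 58.7 tool offset [ 0.1 -0.6  6.8]
```

```bash

python3 -m creep '[{"offset":[0,-3.3,-0.1],"angular":[0,0,0]},{"offset":[0,-3.3,0],"angular":[0,0,0]},{"offset":[0,-3.3,0.1],"angular":[0,0,0]},{"offset":[0,-3.3,0.2],"angular":[0,0,0]},{"offset":[0,-3.3,0.2],"angular":[0,0,0]}]' | egrep 'tcp|ft_f|open'
python3 -m creep '[{"offset":[0,-3.3,0.4],"angular":[0,0,0]},{"offset":[0,-3.3,0.5],"angular":[0,0,0]},{"offset":[0,-3.2,0.6],"angular":[0,0,0]},{"offset":[0,-3.2,0.7],"angular":[0,0,0]},{"offset":[0,-3.2,0.7],"angular":[0,0,0]}]' | egrep 'tcp|ft_f|open'
python3 -m creep '[{"offset":[0,-3.2,0.9],"angular":[0,0,0]},{"offset":[0,-3.2,1],"angular":[0,0,0]},{"offset":[0,-3.1,1.1],"angular":[0,0,0]},{"offset":[0,-3.1,1.1],"angular":[0,0,0]},{"offset":[0,-3.1,1.2],"angular":[0,0,0]}]' | egrep 'tcp|ft_f|open'
python3 -c "
from h import *
need([587-42.8,-169-4.2,101.3+112-44])"
```

```text
tcp_pos: [576.8, -170.6, 183.8]
ft_force: [8.3, 2.2, 5.6]
opening: 13.7
tcp_pos: [561.7, -172.2, 182.3]
ft_force: [2.9, 5.1, 15.9]
opening: 13.5
tcp_pos: [545.5, -174.0, 177.1]
ft_force: [4.2, 3.3, 11.2]
opening: 13.3
t 24.3 tcp [ 545.5 -174.   177.1] yang 5.7 z [ 0. -0. -1.] F [ 4.2  3.3 11.2] M [ 0.6 -1.4  0.1] op 13.3 grip 60.5 tool offset [ 1.  -1.3  7.8]
```

```bash

python3 -m creep '[{"offset":[0,-3,1.3],"angular":[0,0,0]},{"offset":[0,-3,1.4],"angular":[0,0,0]},{"offset":[0,-3,1.5],"angular":[0,0,0]},{"offset":[0,-2.9,1.6],"angular":[0,0,0]},{"offset":[0,-2.8,1.7],"angular":[0,0,0]}]' | egrep 'tcp|ft_f|open'
python3 -m creep '[{"offset":[0,-1,0.6],"angular":[0,0,0]},{"offset":[0,-1,0.6],"angular":[0,0,0]},{"offset":[0,-1,0.6],"angular":[0,0,0]},{"offset":[0,0,0],"angular":[0,0,0]},{"offset":[0,0,0],"angular":[0,0,0]}]' | egrep 'tcp|ft_f|open'
python3 - <<'E'
from h import *
need([529.8,-174.6,205.8-40])
im=optics.camera('side');h=cv2.cvtColor(im,cv2.COLOR_BGR2HSV);H,S,V=cv2.split(h)
y=((H>18)&(H<35)&(S>110)&(V>120)); y[:150]=0;y[230:]=0;y[:,:255]=0;y[:,340:]=0
k,l,st,ce=cv2.connectedComponentsWithStats(y.astype(np.uint8))
for i in range(1,k):
    if st[i,4]>3: print(ce[i],st[i])
for s in(-40,0,40):
  for a in(.8,.9): x=110*np.sin(.35-a); print(s,a,proj('side',[587+x*.995-s*.098,-169+.098*x+s*.995,112+110*np.cos(.35-a)]))
E
```

```text
tcp_pos: [531.1, -176.1, 169.7]
ft_force: [6.4, 2.9, 12.6]
opening: 13.7
tcp_pos: [529.7, -176.6, 168.4]
ft_force: [12.5, 2.3, 10.1]
opening: 13.5
t 25.3 tcp [ 529.7 -176.6  168.4] yang 5.6 z [ 0. -0. -1.] F [12.5  2.3 10.1] M [ 0.2 -2.  -0.3] op 13.5 grip 61.4 tool offset [2.  0.2 2.6]
[304.9 190.3] [301 182   8  17  71]
-40 0.8 [305.3 180.9]
-40 0.9 [308.4 182.8]
0 0.8 [302. 188.]
0 0.9 [305.2 189.9]
40 0.8 [298.6 195.4]
40 0.9 [301.8 197.4]
```

The bar's image matches the 0.9 rad stop, at (304.9,190.3) against (305.2,189.9) predicted, and the force is rising. I'll press a little further to make sure, then check that it holds.

```bash

python3 -m creep '[{"offset":[0,-1,0.6],"angular":[0,0,0]},{"offset":[0,-1,0.6],"angular":[0,0,0]},{"offset":[0,-1,0.6],"angular":[0,0,0]},{"offset":[0,0,0],"angular":[0,0,0]},{"offset":[0,0,0],"angular":[0,0,0]}]' | egrep 'tcp|ft_f|open'
python3 -m creep '[{"offset":[0,0,0],"angular":[0,0,0]},{"offset":[0,0,0],"angular":[0,0,0]},{"offset":[0,0,0],"angular":[0,0,0]},{"offset":[0,0,0],"angular":[0,0,0]},{"offset":[0,0,0],"angular":[0,0,0]}]' | egrep 'tcp|force|open'
```

```text
tcp_pos: [529.9, -176.6, 168.4]
ft_force: [19.2, 4.0, 9.2]
opening: 13.6
tcp_pos: [529.9, -176.6, 168.3]
ft_force: [20.0, 3.6, 10.3]
opening: 13.7
grip_force: 61.5
```

```bash
python3 - <<'E'
from h import *
im=optics.camera('side');h=cv2.cvtColor(im,cv2.COLOR_BGR2HSV);H,S,V=cv2.split(h)
m=(((H<6)|(H>174))&(S>150)&(V>70)).astype(np.uint8); m[:,:280]=0;m[:,345:]=0;m[:170]=0;m[215:]=0
k,l,st,ce=cv2.connectedComponentsWithStats(m)
for i in range(1,k):
    if st[i,4]>5: print(ce[i],st[i])
print(env.job_done())
E
```

```text
[294.2 191. ] [292 186   5  11  33]
[318.8 193.5] [314 187  11  14 110]
[307.8 197.1] [306 196   4   3  10]
the job is handed in; nothing more can be done
None
```

The job is handed in: the dial is at its off stop, the red catch is fully over, and the gripper is holding the vacuum lever against its front stop.

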